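Roll the cheese wheel down the display lane to its buffer

ROBOT

A 6-joint arm with a two-finger parallel gripper is mounted at the origin on a cart in front of the work surface, level with it; the furniture and walls round the work are solid. World frame = base frame: x ahead of the robot, y to its left, z up, the work surface at z = 0. Lengths are in mm, angles in rad, forces in N, time in s.
With the tool pointing down it reaches from about 350 to 975 mm from the base axis. Payload 7.1 kg.
Tool frame: the origin (TCP) lies on the centre line of the jaws, within the pads' length; the fingertips stand 17 mm ahead of it and the grasp point (between the pads) lies 2 mm behind it; z points along the fingers, y is the direction in which the jaws open and shut (so a half turn about z gives the same grasp; the last joint's range is limited). The gripper opens to 88 mm and grips with 3 to 60 N. Pads are 20 mm wide; open, the fingers measure 115 mm over their backs; the gripper's body (75 mm by 178 mm) begins 61 mm behind the grasp point.
Start: joints at [-1.287, 0.423, 1.63, -0, 1.089, -0.019], TCP at [186.389, -596.543, 239.675] pointing down, gripper open.
Joint ranges: [-3, 3], [-0.9, 2.11], [0.09, 2.58], [-1.31, 4.45], [0.11, 2.69], [-2.54, 2.54]. Speed limits (rad/s): [2.39, 2.39, 3.01, 3.14, 3.14, 3.14].

INTERFACE

Orientations are given as a rotation vector (axis times angle).
In Python, from workcell import ctrl, imaging, workorder gives the robot as it stands. The module is installed in compiled form; this text tells all that it offers.
- The arm moves only by the shell command python3 -m crank 'ROWS' [OPENING]. ROWS is JSON, a list of rows, each an object with "travel": the shift along the tool's x, y, z as a fraction of full scale, a list of three; "turn": the turn about the tool's z as a fraction of full scale. In form: [{"travel": [dx, dy, dz], "turn": turn}, ...]. A call has 1 to 20 rows; each row shifts and turns the pose as measured when the row begins, along the tool's axes as they then stand; what a row does not reach is not made up. Full scale, the value 1, is 5 cm for a shift and 0.1 rad for a turn. A row lasts 1/10 s, in which the tool goes at most 50 mm and 8.59 degrees, less where a joint would pass 70% of its speed; a pose out of reach is approached as far as the arm can. A call with a number of a shift or a turn outside -1 to 1 is refused whole. A call with a gripper value outside its range is refused whole. OPENING is the gripper command: -1 is shut, 1 is fully open, values between are in proportion, set as the call begins (- or left out, the last holds). The fingers move at their own pace and stop on an object; the grip force is fixed at half the most. Time passes only in rows, so rows that do not move let the fingers close. It gives the time, the measured TCP pose, the force and the opening at its end, in the units of the state.
- ctrl.get_obs(): the state, without advancing time (a new reading comes with each control period).
- imaging.get_image(name): name is "side" or "top" or "wrist"; returns the picture (480x640x3 uint8, blue, green, red); there is no depth.
- imaging.camera_info(name): a dict with "camera_matrix" (3x3 intrinsics, pixels), "rvec" (rotation vector, rad) and "tvec" (3), from world to camera coordinates, as OpenCV has them. Camera axes: x right, y down, z forward; pixel columns grow to the right and rows downward; lengths in mm; the calibration is good to about 2 mm. A picture is of the moment at which its call begins: read the wrist's pose just before it. camera_info takes no time and is no camera call; for the wrist camera it gives the pose at the moment of the call.
- workorder.close_job(): hands the job in, once; it reports no verdict.
The state is a dict: "t": time; "qpos": joint angles; "qvel": joint speeds; "joint_torque": joint torques, N m; "ee_pos": TCP position; "orientation": TCP orientation; "ft_force": force on the tool from outside, world axes, zero at the start; "moment": the same for the moment, N m; "width": finger opening in mm.
Only numpy, scipy, OpenCV 4.12 (cv2) and the standard library are available. Lean on these libraries where they do the work, as an engineer would, in place of code of your own. Each camera call takes 0.05 s, during which the arm holds its last target.

TASK

Roll the small cheese wheel on its rim over the brass bar and down the sloping wooden lane to the sprung rubber buffer at the low end; keep it upright, do not lift or slide it, and keep it under control so that it never runs away. Press it home so that the buffer gives clearly (about half its travel) for a second without hitting the end, then ease off slowly and leave the cheese standing on its rim at rest against the buffer. Be gentle with the cheese and leave the jars and the tin alone.

Things in the scene. Friction and masses are not known exactly. Their poses are not given: they have to be found in the camera images.
- cheese: ochre cheese wheel, radius 60 mm, 34 mm thick, about 0.45 kg (varies), upright on its rim. Origin at its centre; y is its axle, z points to the green seal on its faces (up at the start), so x and z turn as it rolls. Starts on the lane against the uphill side of the brass bar. It can topple over the low lips; once over the bar it rolls off by itself. Over 25 N of finger force harms it.
- lane: fixed wooden lane, 420 x 58 mm, sloping down 0.10 rad. Origin: middle of the board's upper surface; x points downhill along the lane, y across, z square to the board. Side lips 46 mm apart, 6 mm high (5 to 6 mm side play). The cheese's centre starts at x = -140, z = 60 mm. Back lip 16 mm high at x = -206.
- bar (a point): middle of the brass bar across the lane (lane x = -121 mm), a round 8 mm rod let in so that it stands 3 mm proud of the board. The cheese must climb it, rising 3 mm. A finger pushed against its back drags on the rim and jams it; fingertips pressed on its top with about 8 N and moved downhill, following the rim by feel, roll it over. Once over, fingertips kept in front of the rim brake it.
- endstop: fixed dark steel plate, 58 mm wide, 84 mm high, at the lane's low end; axes as the lane's. Origin: middle of its lower edge, on the face towards the cheese (lane x = 195 mm). Carries the screw-set plunger with the sprung buffer; nothing of it is higher than 84 mm above the board.
- plunger (a point): point on the plate's face, 60 mm above the board, where the plunger with the buffer (black rubber disc, 36 mm across) comes out uphill. Its setting is NOT measured: the free buffer face lies 44 to 84 mm uphill of here (cheese centre 104 to 144 mm when just touching). It gives from 1 N, 1 mm per N, 10 mm at most; rim friction adds 2 to 8 N to a push from behind. Let go suddenly it throws the cheese back.
- jam_jar: loose jam jar, 63 mm across, 85 mm high, dark lid; bystander. Origin at the centre of its underside.
- honey_jar: loose honey jar, 52 mm across, 74 mm high, red lid; bystander. Origin at the centre of its underside.
- tin: loose food tin, 76 mm across, 58 mm high; bystander. Origin at the centre of its underside.
Mind the look-alikes: they are no part of the job. There is more than one size of the cheese; the job needs the largest.

How it is judged (in metres and radians):
On the way, in this order (a step that is already met when the one before it is completed fails the run):
1. the cheese has rolled (not slid) over the bar: turned about 65 degrees within its first 100 mm (angle between cheese's own z axis and vertical above 1.1 rad and distance of cheese from where it was at the start of the episode below 0.1 m and angle between cheese's own y axis and vertical between 1.35 and 1.79 rad), for 0.02 s.
2. it has rolled on: turned about 140 degrees within its first 185 mm (angle between cheese's own z axis and vertical above 2.4 rad and distance of cheese from where it was at the start of the episode below 0.185 m and angle between cheese's own y axis and vertical between 1.35 and 1.79 rad), for 0.02 s.
3. pressed home: the cheese presses the buffer with more than 4 N (3 mm of give) for 0.4 s (contact force between cheese and endstop above 4 N and angle between cheese's own y axis and vertical between 1.35 and 1.79 rad), for 0.4 s.
At the end, for the whole second after the job is handed in: The cheese stands on its rim (axle within about 12 degrees of level) on the board of the lane, between the lips, at rest (under 20 mm/s), let go and lightly touching the buffer, which is no longer pressed hard (under 3 N) (angle between cheese's own y axis and vertical between 1.35 and 1.79 rad and contact force between cheese and endstop between 0.03 and 3 N and linear speed of cheese below 0.02 m/s and z of cheese in the frame of lane between 0.055 and 0.066 m and y of cheese in the frame of lane between -0.012 and 0.012 m).
It fails at once if the cheese leans more than about 20 degrees or falls flat, or is lifted more than 12 mm off the lane (z of cheese in the frame of lane above 0.075 m or angle between cheese's own y axis and vertical below 1.22 rad or angle between cheese's own y axis and vertical above 1.92 rad).
It fails at once if the cheese runs away: faster than 0.25 m/s (linear speed of cheese above 0.25 m/s).
It fails at once if the fingers press the cheese with more than 25 N (contact force between the fingers and cheese above 25 N).
It fails at once if the buffer is driven to its end or struck: more than 14 N (contact force between cheese and endstop above 14 N).
It fails at once if a jar or the tin is pushed more than 20 mm (distance of any of jam_jar, honey_jar, tin from where it was at the start of the episode above 0.02 m).
It also fails if it takes over 72 s, if anything falls off the work surface, if the arm or the gripper's body presses on something with over 40 N, if the wrist force passes 120 N, or if a joint passes its speed limit or range.

## Working session

There is one attempt and no reset: what is moved stays moved. The work goes in short steps, Python scripts to look and compute and a shell command to move; the robot and the scene stay as the last step left them, time stands still between calls to the robot, and variables do not carry over. Pictures are saved under pics/ and viewed, and the job is handed in when it is done.

```bash
ls; mkdir -p pics
python3 - <<'E'
from workcell import ctrl, imaging
import cv2
print(ctrl.get_obs())
for n in ["side","top","wrist"]:
    i=imaging.camera_info(n); print(n,i)
    cv2.imwrite(f"pics/{n}0.png",imaging.get_image(n))
E
```

```text
pics
{'t': 0.0, 'qpos': array([-1.28700494e+00,  4.23866158e-01,  1.63068805e+00,  5.21583723e-06,
        1.08861292e+00, -1.90220214e-02]), 'qvel': array([-1.25287982e-03, -7.99347490e-04,  8.71908079e-04, -2.97767868e-04,
        6.91490698e-05,  1.30570155e-03]), 'joint_torque': array([ 6.25646207e-04, -5.44625151e+01, -2.73663443e+01,  6.43503922e-02,
        2.29209708e-02, -1.01604512e-04]), 'ee_pos': array([ 186.2412993 , -596.04283059,  238.8866463 ]), 'orientation': array([-3.10410958e+00, -4.73603693e-01,  3.19104787e-04]), 'ft_force': array([-0.52656683,  0.02067233,  0.7603172 ]), 'moment': array([-0.00607497,  0.00881105,  0.02635674]), 'width': 87.70281788149909}
side {'camera_matrix': array([[452.22063179,   0.        , 324.39003138],
       [  0.        , 452.22063179, 244.33965966],
       [  0.        ,   0.        ,   1.        ]]), 'rvec': array([ 0.70554974, -2.30789929,  1.45478074]), 'tvec': array([469.6888342 , 262.65066793, 499.8046087 ])}
top {'camera_matrix': array([[469.13067234,   0.        , 326.96849652],
       [  0.        , 469.13067234, 240.10007818],
       [  0.        ,   0.        ,   1.        ]]), 'rvec': array([ 2.1678601 , -2.17203644,  0.07179105]), 'tvec': array([ -77.23781157,  620.71658125, 1021.19229989])}
wrist {'camera_matrix': array([[347.43172738,   0.        , 321.89249855],
       [  0.        , 347.43172738, 240.46288438],
       [  0.        ,   0.        ,   1.        ]]), 'rvec': array([-2.36261761,  1.73580452,  0.22196231]), 'tvec': array([-623.53616616,  -31.26992003,  390.13829837])}
```

View pics/side0.png

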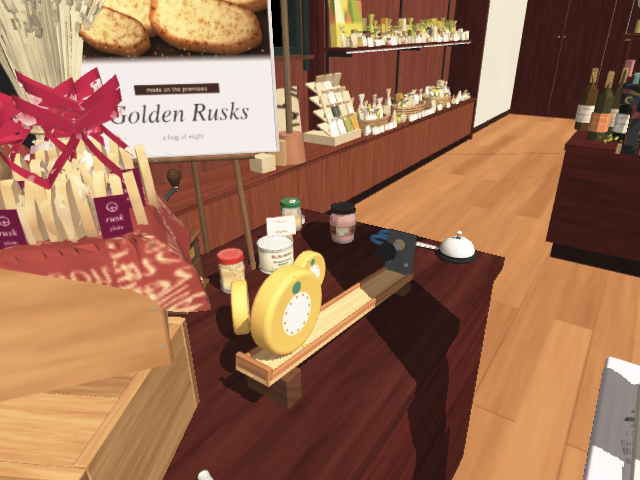

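View pics/top0.png

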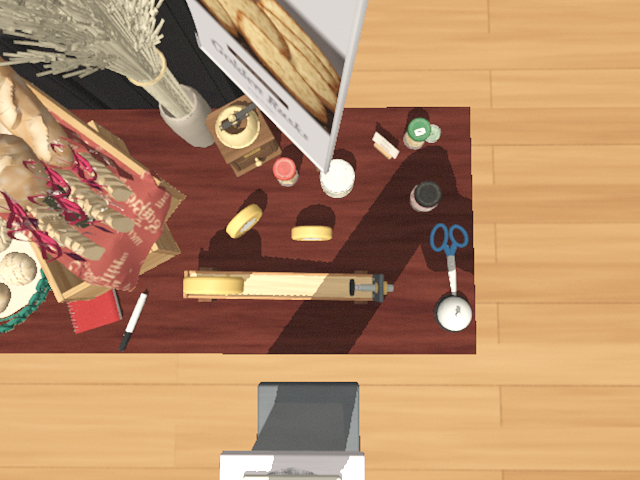

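View pics/wrist0.png

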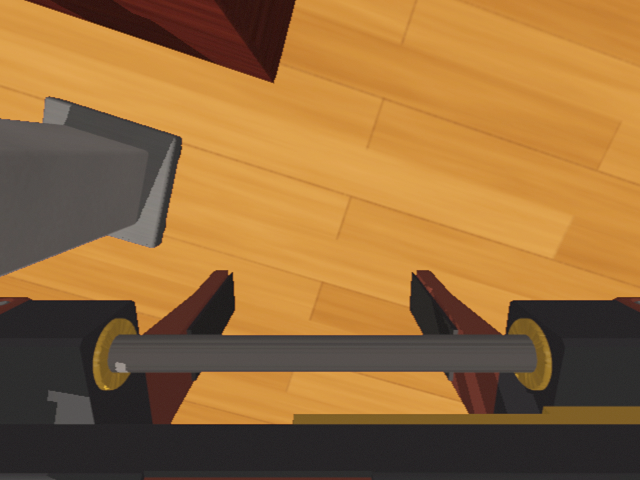

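The top view shows three cheese wheels. The large one stands on the lane at top (213,286) / side (288,308), and the two smaller look-alikes stand on the table at top (245,221) and (312,233). The job cheese is the one on the lane. Next I'll enlarge crops of it and the lane.

Run:
```python
import cv2
t=cv2.imread("pics/top0.png"); s=cv2.imread("pics/side0.png")
cv2.imwrite("pics/tc.png",cv2.resize(t[255:315,170:410],None,fx=3.3,fy=3.3,interpolation=cv2.INTER_CUBIC))
cv2.imwrite("pics/sc.png",cv2.resize(s[220:410,220:440],None,fx=3.1,fy=3.1,interpolation=cv2.INTER_CUBIC))
```

```text
(no output)
```

View pics/tc.png

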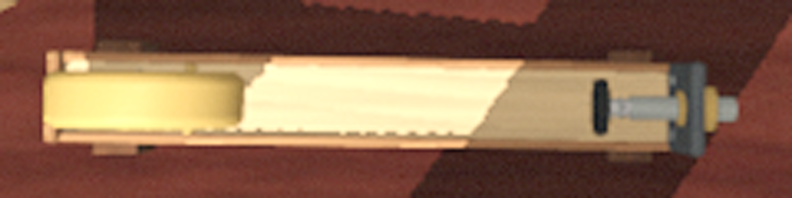

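View pics/sc.png

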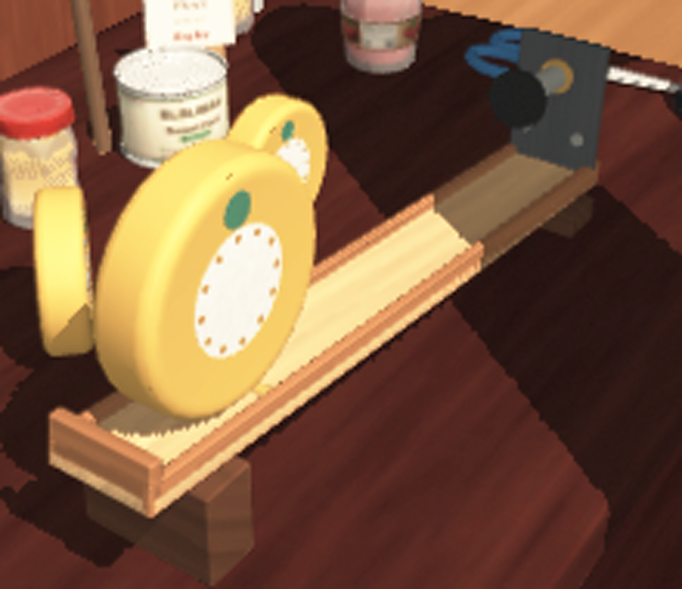

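```bash
cat > h.py <<'E'
import numpy as np, cv2
from scipy.spatial.transform import Rotation as R
from scipy.optimize import least_squares
from workcell import imaging, ctrl
I={n:imaging.camera_info(n) for n in ("side","top")}
def proj(n,P,inf=None):
    i=inf or I[n]
    return cv2.projectPoints(np.asarray(P,float).reshape(-1,1,3),i["rvec"],i["tvec"],i["camera_matrix"],None)[0].reshape(-1,2)
def tri(a,b):  # a side px, b top px
    f=lambda X: np.r_[proj("side",X)[0]-a,proj("top",X)[0]-b]
    s=least_squares(f,[450,0,60.]); return s.x,s.fun
def S(u,v): return np.array([220+u/3.1,220+v/3.1])
def T(u,v): return np.array([170+u/3.3,255+v/3.3])
def laneR(yaw,sl=0.10): return R.from_euler("ZY",[yaw,sl]).as_matrix()
E
cat > fit.py <<'E'
from h import *
L=[("side",S(52,410),(-210,29,16)),("side",S(157,462),(-210,-29,16)),("side",S(522,32),(195,29,84)),("side",S(608,45),(195,-29,84)),
("side",S(597,165),(195,-29,3)),("side",S(262,388),(-121,-23,3)),
("top",T(46,54),(-210,29,16)),("top",T(44,143),(-210,-29,16)),("top",T(400,61),(None,29,6)),("top",T(400,147),(None,-29,6))]
def f(p,full=False):
    Rm=laneR(p[3],p[4]); o=p[:3]; r=[]
    for c,px,q in L:
        if q[0] is None:
            a=proj(c,o+Rm@np.array([-5.,q[1],q[2]]))[0]; r.append([0,a[1]-px[1]])
        else: r.append(proj(c,o+Rm@np.array(q,float))[0]-px)
    return np.array(r) if full else np.ravel(r)
s=least_squares(f,[450,0,60,-1.57,0.1]); print(s.x.round(3)); print(f(s.x,True).round(1))
s2=least_squares(lambda p:f(np.r_[p,0.1]),s.x[:4]); print(s2.x.round(3)); 
o=s2.x[:3];Rm=laneR(s2.x[3])
print("cheese",o+Rm@[-140,0,60],"pred px",proj("side",o+Rm@[-140,0,60]),proj("top",o+Rm@[-140,0,120]))
b,res=tri(S(518,98),T(600,106)); print("buffer",b,res,Rm.T@(b-o))
E
python3 fit.py
```

```text
[ 5.19904e+02  1.67050e+01  4.52230e+01 -1.59100e+00  9.90000e-02]
[[-0.9 -0.2]
 [-0.9  0.6]
 [ 0.3 -2.2]
 [ 0.3  0.6]
 [-1.2  1.6]
 [ 5.   0. ]
 [-0.5 -1.3]
 [-1.1 -0.6]
 [ 0.  -1.4]
 [ 0.  -0.5]]
[519.893  16.746  45.212  -1.591]
cheese [522.62483733 150.0290522  118.88934181] pred px [[288.82767302 308.70587578]] [[208.28670425 285.16872616]]
buffer [ 517.84323911 -130.67100425   89.31449126] [ 0.32852596  0.00798617 -0.1688608  -0.33532068] [142.28913397   0.97062969  58.60004424]
```

```bash
cat > ov.py <<'E'
import sys
from h import *
def overlay(p,cx,im_s,im_t,out):
    o=p[:3];Rm=laneR(p[3])
    for n,im in (("side",im_s),("top",im_t)):
        im=cv2.resize(im,None,fx=4,fy=4,interpolation=cv2.INTER_CUBIC)
        def line(Q,c,close=False):
            q=(proj(n,o+np.asarray(Q,float)@Rm.T)*4+1.5).round().astype(int)
            cv2.polylines(im,[q.reshape(-1,1,2)],close,c,1,cv2.LINE_AA)
        a=np.linspace(0,2*np.pi,73)
        for y in (-17,17): line(np.c_[cx+60*np.cos(a),y+0*a,60+60*np.sin(a)],(255,0,255),True)
        for y in (-29,29): line([(-206,y,6),(195,y,6)],(255,0,0))
        line([(195,-29,0),(195,29,0),(195,29,84),(195,-29,84)],(0,255,0),True)
        line([(-210,-29,16),(-210,29,16)],(0,0,255)); line([(-121,-23,3),(-121,23,3)],(0,0,255))
        u=(slice(880,1640),slice(880,1680)) if n=="side" else (slice(1020,1280),slice(720,1520+100))
        c=im[u]; f=min(1,800/c.shape[1],600/c.shape[0]); cv2.imwrite(f"pics/{out}_{n}.png",cv2.resize(c,None,fx=f,fy=f,interpolation=cv2.INTER_AREA))
if __name__=="__main__":
    overlay(np.array([519.9,16.7,45.2,-1.591]),-140,cv2.imread("pics/side0.png"),cv2.imread("pics/top0.png"),"ov0")
E
python3 ov.py
```

```text
(no output)
```

View pics/ov0_side.png

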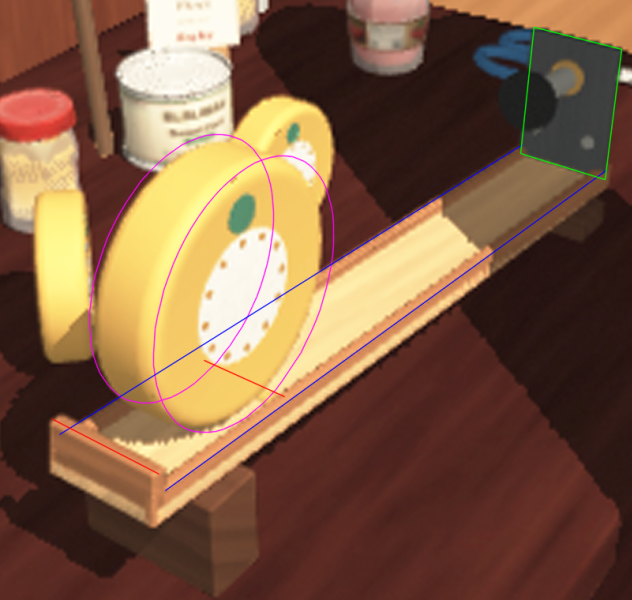

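View pics/ov0_top.png

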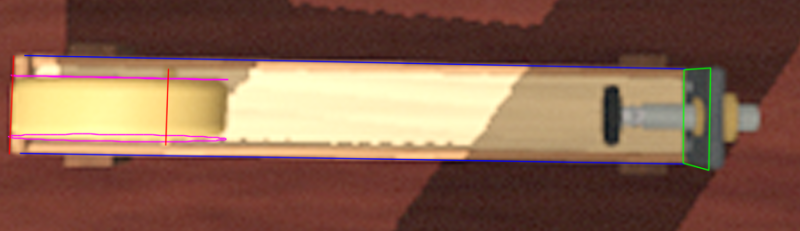

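```bash
python3 -m crank '[{"travel":[0,0,-0.5],"turn":0.81},{"travel":[0,0,-0.4],"turn":0.81},{"travel":[0,0,0],"turn":0.81},{"travel":[0,0,0],"turn":0.81},{"travel":[0,0,0],"turn":0},{"travel":[0,0,0],"turn":0},{"travel":[0,0,0],"turn":0}]' -1
cat > st.py <<'E'
from h import *
def st(p=np.array([519.9,16.7,45.2,-1.591])):
    o=ctrl.get_obs(); Rm=laneR(p[3]); Rt=R.from_rotvec(o["orientation"]).as_matrix()
    print("t",round(o["t"],2),"ee",o["ee_pos"].round(2),"F",o["ft_force"].round(2),"w",round(o["width"],1))
    print("tool x",Rt[:,0].round(3),"y",Rt[:,1].round(3),"z",Rt[:,2].round(3))
    tip=o["ee_pos"]+17*Rt[:,2]
    print("tip lane",(Rm.T@(tip-p[:3])).round(2))
    return o,Rt
if __name__=="__main__": st()
E
python3 st.py
```

```text
t: 0.85
ee_pos: [185.9, -594.7, 283.2]
orientation: [-3.135, 0.046, 0.003]
ft_force: [-0.5, -0.9, 0.6]
width: 35.2
t 0.85 ee [ 185.86 -594.68  283.19] F [-0.46 -0.9   0.64] w 35.2
tool x [ 1.    -0.029 -0.002] y [-0.029 -1.    -0.006] z [-0.002  0.006 -1.   ]
tip lane [ 592.75 -321.66  281.57]
```

```bash
python3 -m crank '[{"travel":[0.38,-0.9,0],"turn":0},{"travel":[0.38,-0.9,0],"turn":0},{"travel":[0.38,-0.9,0],"turn":0},{"travel":[0.38,-0.9,0],"turn":0},{"travel":[0.38,-0.9,0],"turn":0},{"travel":[0.38,-0.9,0],"turn":0},{"travel":[0.38,-0.9,0],"turn":0},{"travel":[0.38,-0.9,0],"turn":0},{"travel":[0.38,-0.9,0],"turn":0},{"travel":[0.38,-0.9,0],"turn":0},{"travel":[0.38,-0.9,0],"turn":0},{"travel":[0.38,-0.9,0],"turn":0},{"travel":[0.38,-0.9,0],"turn":0},{"travel":[0,0,0],"turn":0},{"travel":[0,0,0],"turn":0}]' -1
python3 st.py
```

```text
t: 2.35
ee_pos: [451.0, 0.7, 284.5]
orientation: [-3.136, 0.017, -0.002]
ft_force: [0.0, 0.1, 0.1]
width: 0.6
t 2.35 ee [451.01   0.67 284.5 ] F [0.01 0.1  0.07] w 0.6
tool x [ 1.    -0.011  0.001] y [-0.011 -1.    -0.006] z [ 0.001  0.006 -1.   ]
tip lane [ -4.95 -68.53 222.92]
```

```bash
python3 -m crank '[{"travel":[0.3,-0.65,0.1],"turn":0},{"travel":[0.3,-0.65,0.1],"turn":0},{"travel":[0.3,-0.65,0.2],"turn":0},{"travel":[0.3,-0.65,0.2],"turn":0},{"travel":[0.25,-0.65,0.2],"turn":0},{"travel":[0,0,0],"turn":0},{"travel":[0,0,0],"turn":0}]' -1
python3 st.py
python3 - <<'E'
import cv2
from h import *
for n in ["side","top","wrist"]: cv2.imwrite(f"pics/{n}1.png",imaging.get_image(n))
s=cv2.imread("pics/side1.png")
cv2.imwrite("pics/sc1.png",cv2.resize(s[150:370,200:440],None,fx=2.7,fy=2.7,interpolation=cv2.INTER_CUBIC))
E
```

```text
t: 3.05
ee_pos: [527.3, 157.4, 243.3]
orientation: [-3.139, 0.03, 0.0]
ft_force: [-0.1, -1.0, 0.0]
width: 0.8
t 3.05 ee [527.33 157.44 243.33] F [-0.08 -1.    0.03] w 0.8
tool x [ 1.    -0.019 -0.   ] y [-0.019 -1.    -0.003] z [-0.     0.003 -1.   ]
tip lane [-158.29    4.58  166.16]
```

View pics/sc1.png

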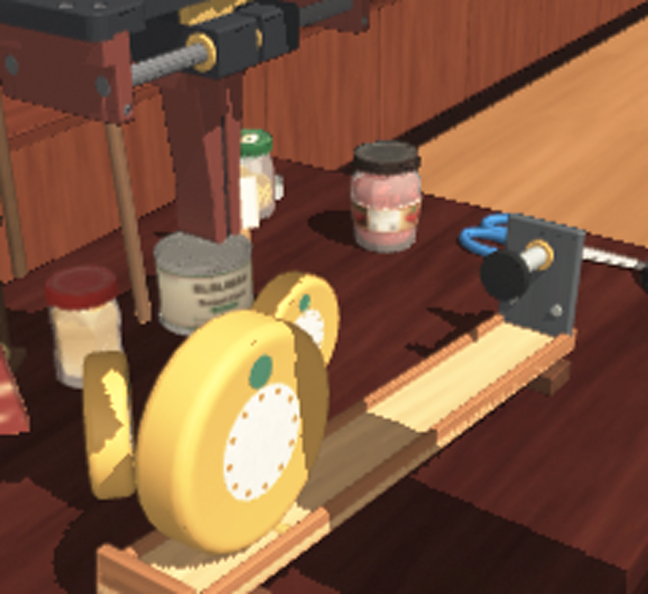

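View pics/wrist1.png

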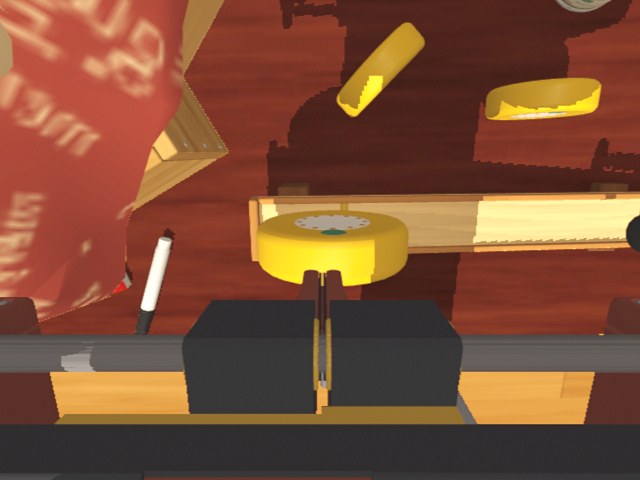

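View pics/top1.png

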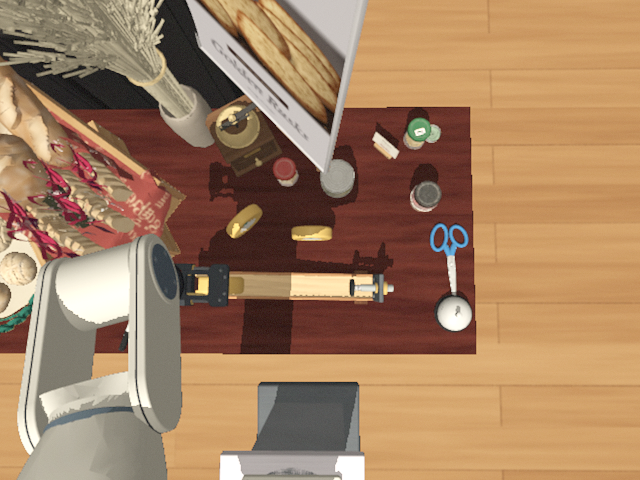

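```bash
python3 -m crank '[{"travel":[-0.05,-0.1,0.3],"turn":0},{"travel":[-0.05,0,0.3],"turn":0},{"travel":[0,0,0.15],"turn":0},{"travel":[0,0,0],"turn":0},{"travel":[0,0,0],"turn":0},{"travel":[0,0,0],"turn":0}]' -1
python3 st.py
```

```text
t: 3.8
ee_pos: [523.3, 157.0, 209.4]
orientation: [-3.137, 0.043, -0.01]
ft_force: [0.6, 0.1, 0.6]
width: 0.8
t 3.8 ee [523.29 156.95 209.4 ] F [0.56 0.06 0.61] w 0.8
tool x [ 1.    -0.027  0.006] y [-0.027 -1.    -0.004] z [ 0.006  0.004 -1.   ]
tip lane [-154.36    0.66  132.45]
```

```bash
python3 -m crank '[{"travel":[0,-0.1,0.06],"turn":0},{"travel":[0,-0.08,0.06],"turn":0},{"travel":[0,0,0.05],"turn":0},{"travel":[0,0,0.02],"turn":0}]' -1
python3 st.py; python3 -m crank '[{"travel":[0,0,0.04],"turn":0}]';python3 -m crank '[{"travel":[0,0,0.04],"turn":0}]';python3 -m crank '[{"travel":[0,0,0.04],"turn":0}]'; python3 -m crank '[{"travel":[0,0,0.04],"turn":0}]'; python3 st.py
```

```text
t: 4.2
ee_pos: [524.7, 167.2, 200.8]
orientation: [-3.136, 0.043, -0.014]
ft_force: [-0.4, -0.6, 0.1]
width: 0.0
t 4.2 ee [524.65 167.2  200.76] F [-0.41 -0.56  0.05] w 0.0
tool x [ 1.    -0.027  0.009] y [-0.027 -1.    -0.005] z [ 0.009  0.005 -1.   ]
tip lane [-163.74    1.87  122.83]
t: 4.3
ee_pos: [524.7, 167.4, 198.6]
orientation: [-3.136, 0.042, -0.014]
ft_force: [-0.1, 0.1, 0.5]
width: 0.5
t: 4.4
ee_pos: [524.6, 167.5, 196.4]
orientation: [-3.136, 0.042, -0.014]
ft_force: [-0.0, -0.0, -0.2]
width: 0.6
t: 4.5
ee_pos: [524.7, 167.4, 194.2]
orientation: [-3.136, 0.042, -0.014]
ft_force: [0.1, -0.4, 1.0]
width: 0.3
t: 4.6
ee_pos: [524.6, 167.4, 191.9]
orientation: [-3.136, 0.042, -0.014]
ft_force: [-0.2, 1.0, -0.3]
width: 0.3
t 4.6 ee [524.62 167.36 191.92] F [-0.17  1.01 -0.33] w 0.3
tool x [ 1.    -0.027  0.009] y [-0.027 -1.    -0.005] z [ 0.009  0.005 -1.   ]
tip lane [-163.      1.82  114.02]
```

```bash
for i in 1 2 3; do python3 -m crank '[{"travel":[0,0,0.03],"turn":0}]' | grep -E "ee_pos|ft_f"; done
```

```text
ee_pos: [525.2, 167.6, 191.0]
ft_force: [-1.5, 0.7, 13.4]
ee_pos: [526.3, 168.0, 190.9]
ft_force: [-2.5, 1.5, 16.3]
ee_pos: [527.5, 168.6, 191.1]
ft_force: [-2.2, 1.0, 13.6]
```

```bash
python3 -m crank '[{"travel":[0,0,-0.05],"turn":0},{"travel":[-0.08,0,-0.02],"turn":0.1},{"travel":[0,0,0],"turn":0}]'; python3 st.py
python3 - <<'E'
from h import *
s=imaging.get_image("side");cv2.imwrite("pics/side2.png",s)
w=imaging.get_image("wrist");cv2.imwrite("pics/wrist2.png",w)
a=cv2.resize(s[150:370,220:400],(490,600),interpolation=cv2.INTER_CUBIC)
b=cv2.resize(w[170:340,240:420],(310,292),interpolation=cv2.INTER_CUBIC)
c=np.zeros((600,800,3),np.uint8);c[:,:490]=a;c[:292,490:]=b;cv2.imwrite("pics/c2.png",c)
E
```

```text
t: 5.2
ee_pos: [523.6, 168.7, 195.2]
orientation: [-3.133, 0.06, -0.026]
ft_force: [-0.3, 0.2, 0.2]
width: 0.4
t 5.2 ee [523.6  168.7  195.22] F [-0.26  0.2   0.17] w 0.4
tool x [ 0.999 -0.038  0.016] y [-0.038 -0.999 -0.009] z [ 0.017  0.008 -1.   ]
tip lane [-164.7     0.91  117.17]
```

View pics/c2.png

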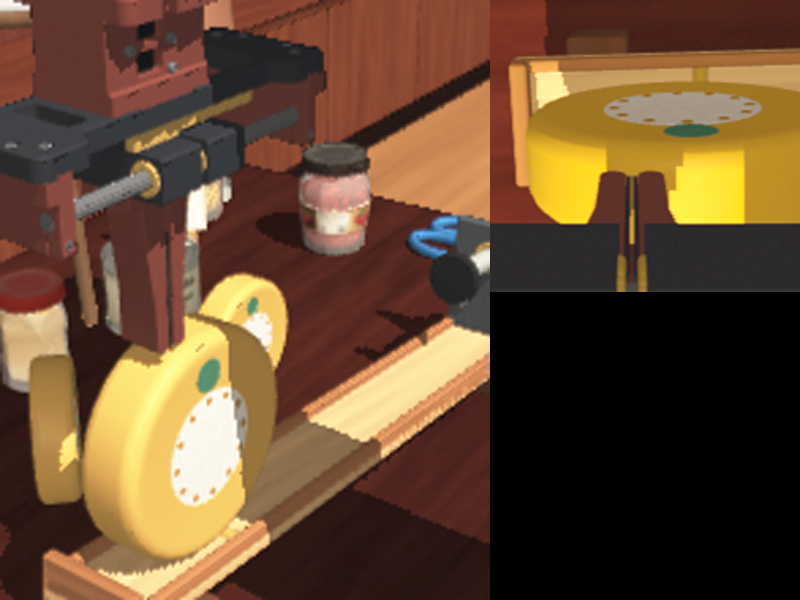

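```bash
python3 -m crank '[{"travel":[0,0.08,0],"turn":-0.15},{"travel":[0,0,0.02],"turn":0}]'| grep -E "ee_pos|ft_f"; for i in 1 2; do python3 -m crank '[{"travel":[0,0,0.02],"turn":0}]' | grep -E "ee_pos|ft_f"; done
```

```text
ee_pos: [523.6, 164.4, 193.7]
ft_force: [0.3, 1.2, 0.5]
ee_pos: [523.6, 164.2, 192.4]
ft_force: [0.2, -0.0, 0.2]
ee_pos: [523.7, 164.2, 191.4]
ft_force: [-1.1, -0.0, 6.3]
```

```bash
for i in 1 2 3; do python3 -m crank '[{"travel":[-0.005,0.05,0.02],"turn":0}]' | grep -E "ee_pos|ft_f"; done
```

```text
ee_pos: [524.3, 162.3, 191.2]
ft_force: [-0.6, 2.1, 13.1]
ee_pos: [525.2, 160.5, 191.5]
ft_force: [-1.3, 3.5, 11.6]
ee_pos: [526.1, 158.8, 191.9]
ft_force: [-1.9, 3.2, 10.3]
```

```bash
for i in 1 2 3; do python3 -m crank '[{"travel":[-0.03,0.05,0.015],"turn":0}]' | grep -E "ee_pos|ft_f|orient"; done
```

```text
ee_pos: [525.6, 156.9, 192.3]
orientation: [-3.127, 0.035, -0.04]
ft_force: [-0.7, 1.3, 8.4]
ee_pos: [524.9, 155.0, 192.7]
orientation: [-3.126, 0.035, -0.044]
ft_force: [-1.0, 1.2, 6.6]
ee_pos: [524.2, 153.0, 192.9]
orientation: [-3.125, 0.035, -0.047]
ft_force: [0.6, 0.9, 7.2]
```

Run:
```python
from h import *
s=imaging.get_image("side");cv2.imwrite("pics/side3.png",s)
a=cv2.resize(s[150:370,220:400],(490,600),interpolation=cv2.INTER_CUBIC)
cv2.imwrite("pics/c3.png",a)
```

```text
(no output)
```

View pics/c3.png

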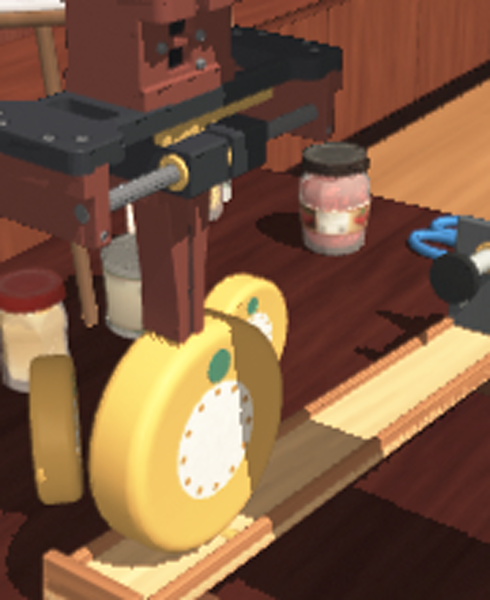

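```bash
for i in 1 2 3 4; do python3 -m crank '[{"travel":[-0.01,0.08,0.01],"turn":0}]' | grep -E "ee_pos|ft_f|orient"; done
```

```text
ee_pos: [524.3, 149.3, 193.4]
orientation: [-3.124, 0.035, -0.05]
ft_force: [-0.5, 0.4, 6.7]
ee_pos: [524.4, 145.6, 193.7]
orientation: [-3.123, 0.035, -0.053]
ft_force: [-1.1, 1.1, 6.4]
ee_pos: [524.4, 141.8, 193.9]
orientation: [-3.122, 0.035, -0.055]
ft_force: [-1.0, 0.7, 7.0]
ee_pos: [524.3, 138.0, 194.1]
orientation: [-3.122, 0.035, -0.057]
ft_force: [-1.7, 0.9, 6.5]
```

```bash
cat > sp.py <<'E'
import sys
from h import *
s=imaging.get_image("side");k=sys.argv[1]
cv2.imwrite(f"pics/side{k}.png",s)
cv2.imwrite(f"pics/c{k}.png",cv2.resize(s[170:370,220:440],None,fx=3,fy=3,interpolation=cv2.INTER_CUBIC))
E
python3 sp.py 4
```

```text
(no output)
```

View pics/c4.png

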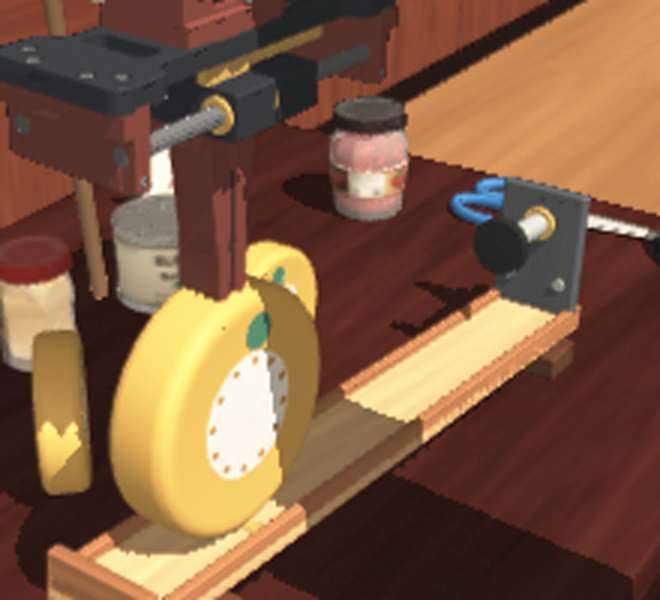

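Run:
```python
from h import *
p=np.array([519.9,16.7,43.7,-1.591]);Rm=laneR(p[3])
for s in (0,5,10,13,19,25): print(s,proj("side",p[:3]+Rm@np.array([-140+s,-17,60+ (0 if s<1 else -61+np.sqrt(4096-(s-19)**2))]))[0].round(1))
```

```text
0 [298.9 313.8]
5 [301.3 311.4]
10 [303.6 309.3]
13 [305.  308.3]
19 [307.7 306.4]
25 [310.4 305. ]
```

```bash
for i in 1 2 3 4; do python3 -m crank '[{"travel":[-0.01,0.08,0.01],"turn":0}]' | grep -E "ee_pos|ft_f"; done; python3 sp.py 5
```

```text
ee_pos: [524.2, 133.7, 194.1]
ft_force: [-0.8, 0.7, 5.9]
ee_pos: [523.9, 129.6, 194.1]
ft_force: [-0.9, 0.1, 5.0]
ee_pos: [523.6, 125.5, 193.8]
ft_force: [-0.4, -0.2, 4.1]
ee_pos: [523.2, 121.3, 193.4]
ft_force: [-1.1, -0.2, 3.8]
```

View pics/c5.png

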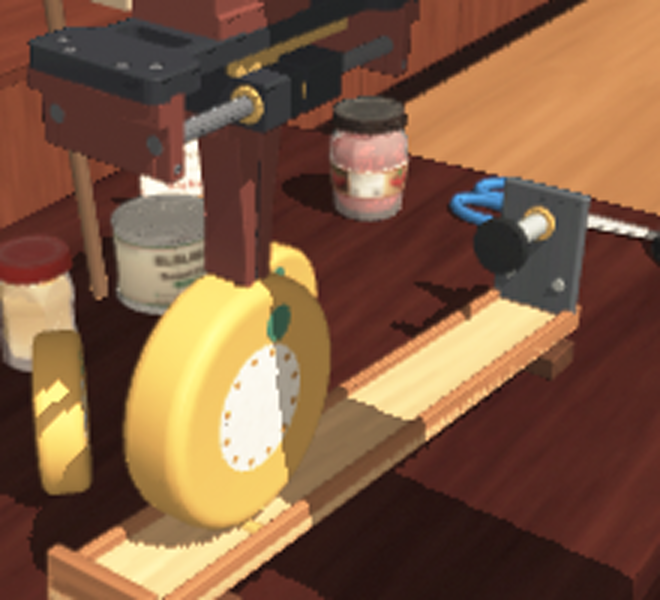

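```bash
for i in 1 2 3 4; do python3 -m crank '[{"travel":[0.0,0.08,0.018],"turn":0}]' | grep -E "ee_pos|ft_f"; done; python3 sp.py 6
```

```text
ee_pos: [523.2, 116.7, 192.5]
ft_force: [-0.9, -0.7, 6.8]
ee_pos: [523.4, 112.3, 191.8]
ft_force: [-1.5, -1.7, 6.7]
ee_pos: [523.6, 108.0, 191.1]
ft_force: [-0.9, -2.2, 5.2]
ee_pos: [523.6, 103.6, 190.1]
ft_force: [-0.8, -1.5, 4.1]
```

View pics/c6.png

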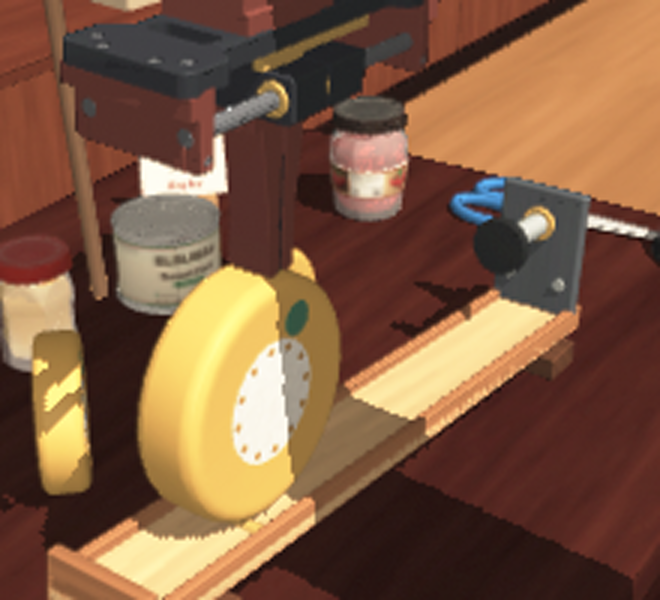

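```bash
for i in 1 2 3 4 5; do python3 -m crank '[{"travel":[0.0,0.07,0.025],"turn":0}]' | grep -E "ee_pos|ft_f"; done; python3 sp.py 7
```

```text
ee_pos: [523.6, 99.4, 188.8]
ft_force: [0.3, -2.0, 6.6]
ee_pos: [523.9, 95.5, 188.0]
ft_force: [-1.5, -3.9, 12.3]
ee_pos: [524.2, 91.5, 187.1]
ft_force: [-1.2, -3.2, 7.9]
ee_pos: [524.3, 87.6, 186.1]
ft_force: [-1.3, -1.9, 8.3]
ee_pos: [524.5, 83.8, 185.3]
ft_force: [-2.1, -2.7, 10.6]
```

View pics/c7.png

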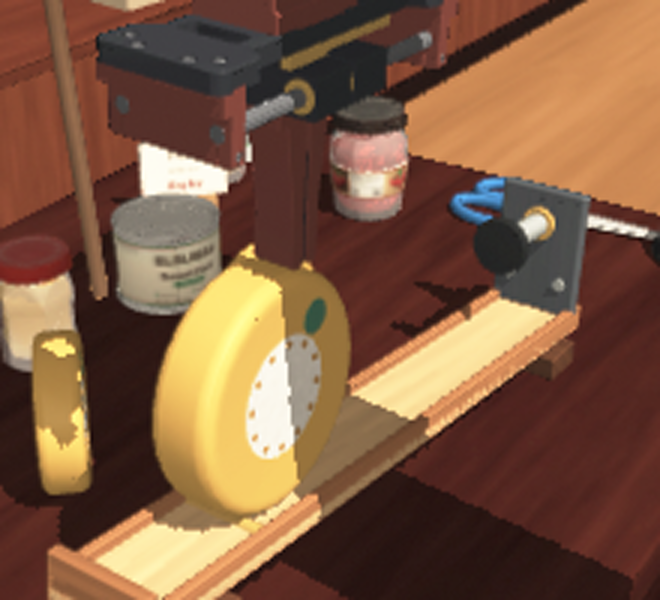

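```bash
for i in 1 2 3 4 5; do python3 -m crank '[{"travel":[-0.01,0.08,0.016],"turn":0}]' | grep -E "ee_pos|ft_f"; done; python3 sp.py 8
```

```text
ee_pos: [524.1, 79.4, 184.6]
ft_force: [-1.4, -2.2, 5.2]
ee_pos: [523.4, 75.2, 183.8]
ft_force: [0.4, -0.6, 3.0]
ee_pos: [522.7, 71.0, 182.7]
ft_force: [-0.2, 0.2, 1.6]
ee_pos: [522.2, 66.8, 181.6]
ft_force: [-0.2, -0.8, 1.4]
ee_pos: [521.7, 62.6, 180.4]
ft_force: [0.0, -1.2, 1.2]
```

View pics/c8.png

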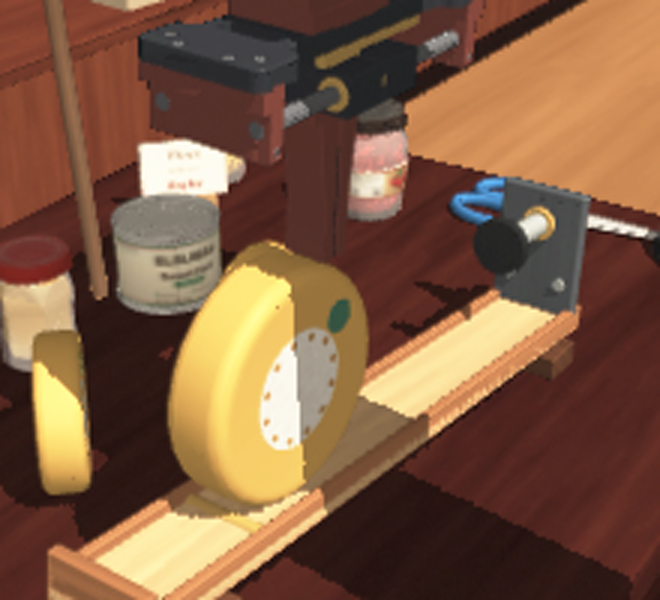

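```bash
for i in 1 2 3; do python3 -m crank '[{"travel":[0,0.08,0.018],"turn":0},{"travel":[0,0.08,0.018],"turn":0}]' | grep -E "ee_pos|ft_f|orient"; done; python3 sp.py 9
```

```text
ee_pos: [521.1, 53.8, 177.8]
orientation: [-3.125, 0.033, -0.066]
ft_force: [0.1, -0.6, 0.2]
ee_pos: [520.6, 45.2, 175.2]
orientation: [-3.125, 0.033, -0.065]
ft_force: [-0.3, -0.3, -0.3]
ee_pos: [520.3, 36.5, 173.0]
orientation: [-3.125, 0.033, -0.064]
ft_force: [-0.5, -0.4, 0.4]
```

View pics/c9.png

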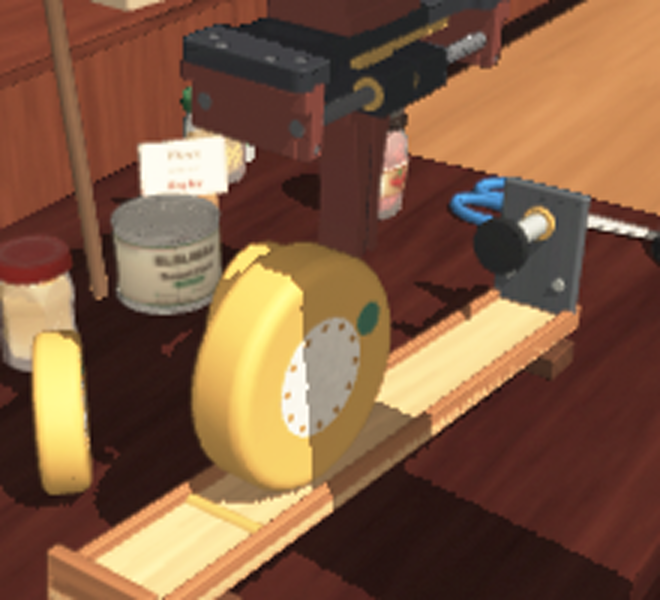

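```bash
for i in 1 2 3; do python3 -m crank '[{"travel":[0,0.08,0.016],"turn":0},{"travel":[0,0.08,0.016],"turn":0}]' | grep -E "ee_pos|ft_f"; done; python3 sp.py 10
```

```text
ee_pos: [520.1, 27.7, 171.0]
ft_force: [0.4, -0.3, -0.1]
ee_pos: [520.1, 19.0, 169.2]
ft_force: [-0.2, -0.2, 0.2]
ee_pos: [520.0, 10.3, 167.3]
ft_force: [-0.5, -0.1, -0.6]
```

View pics/c10.png

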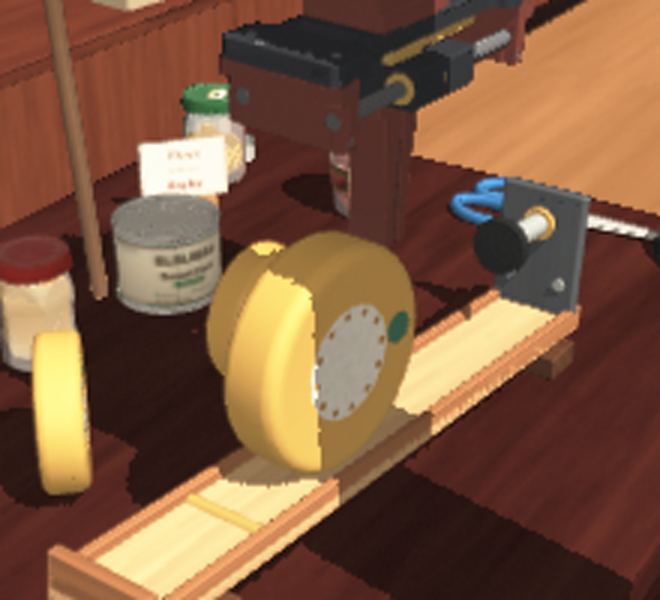

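```bash
for i in 1 2 3; do python3 -m crank '[{"travel":[0.005,0.08,0.013],"turn":0},{"travel":[0.005,0.08,0.013],"turn":0},{"travel":[0.005,0.08,0.013],"turn":0}]' | grep -E "ee_pos|ft_f"; done; python3 sp.py 11
```

```text
ee_pos: [520.5, -2.9, 164.9]
ft_force: [0.1, -0.8, -0.3]
ee_pos: [521.2, -15.9, 162.6]
ft_force: [-0.1, -0.6, 0.8]
ee_pos: [521.8, -29.0, 160.3]
ft_force: [0.4, 1.0, 0.1]
```

View pics/c11.png

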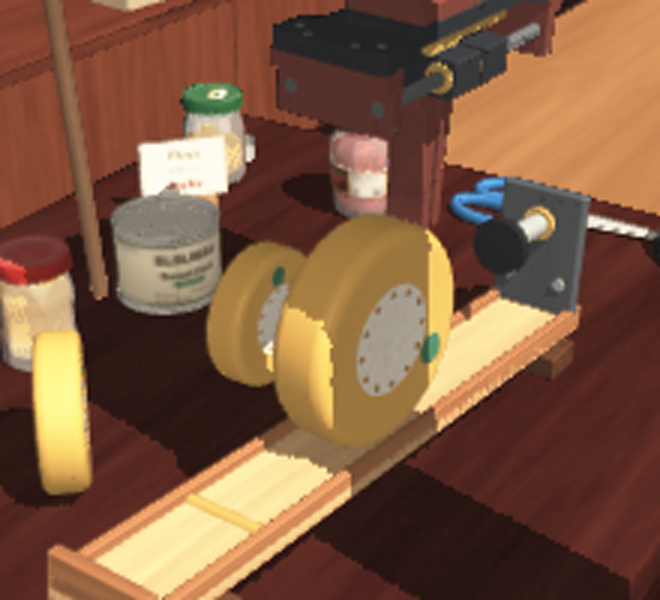

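```bash
for i in 1 2 3; do python3 -m crank '[{"travel":[-0.01,0.08,0.01],"turn":0},{"travel":[-0.01,0.08,0.01],"turn":0},{"travel":[-0.01,0.08,0.01],"turn":0}]' | grep -E "ee_pos|ft_f"; done; python3 sp.py 12
```

```text
ee_pos: [520.2, -42.2, 158.4]
ft_force: [-0.1, 0.2, -1.0]
ee_pos: [518.3, -55.2, 156.5]
ft_force: [-0.3, -0.6, 0.2]
ee_pos: [516.4, -68.2, 154.6]
ft_force: [0.4, -0.8, 0.3]
```

View pics/c12.png

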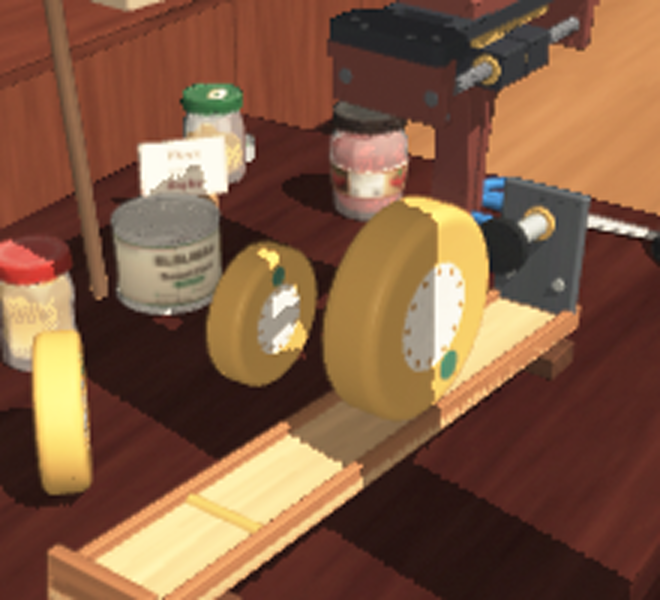

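```bash
for i in 1 2 3; do python3 -m crank '[{"travel":[0.01,0.07,0.007],"turn":0},{"travel":[0,0.07,0.007],"turn":0},{"travel":[0,0.07,0.007],"turn":0}]' | grep -E "ee_pos|ft_f"; done; python3 sp.py 13
```

```text
ee_pos: [516.7, -79.9, 153.2]
ft_force: [-0.3, -0.2, 0.9]
ee_pos: [517.1, -91.3, 151.9]
ft_force: [-0.1, 0.1, 0.1]
ee_pos: [517.4, -102.7, 150.6]
ft_force: [-0.2, 0.9, 0.5]
```

View pics/c13.png

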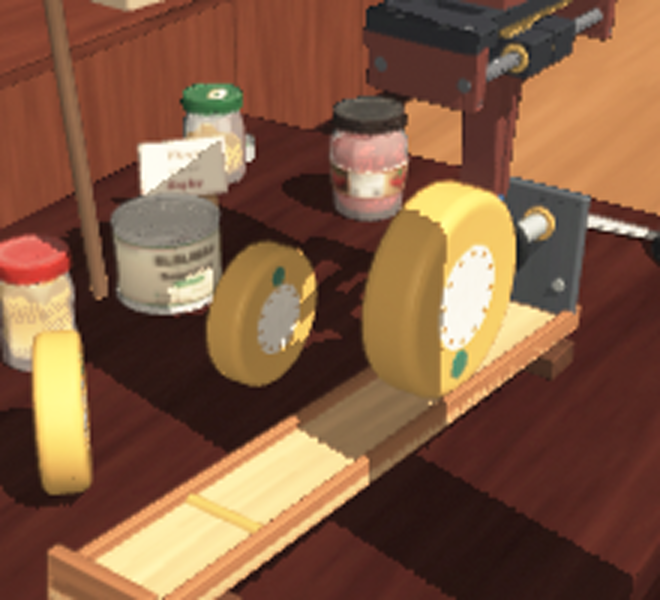

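```bash
for i in 1 2 3; do python3 -m crank '[{"travel":[0,0.05,0.004],"turn":0},{"travel":[0,0.05,0.004],"turn":0}]' | grep -E "ee_pos|ft_f"; done; python3 sp.py 14
python3 - <<'E'
from h import *
t=imaging.get_image("top");cv2.imwrite("pics/t14.png",cv2.resize(t[240:330,170:410],None,fx=3.3,fy=3.3,interpolation=cv2.INTER_CUBIC))
E
```

```text
ee_pos: [517.4, -108.5, 150.1]
ft_force: [0.1, -0.2, -0.5]
ee_pos: [517.2, -113.8, 149.5]
ft_force: [-0.0, -0.2, -0.3]
ee_pos: [517.2, -119.2, 149.0]
ft_force: [-0.0, -0.4, 0.1]
```

View pics/c14.png

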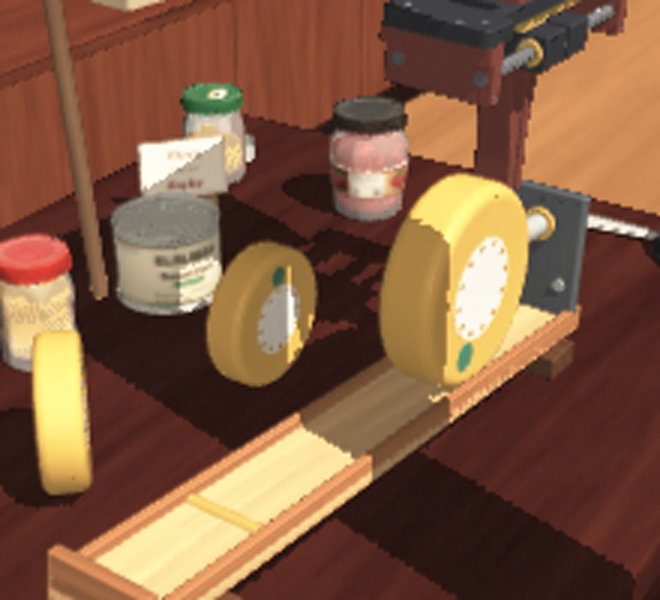

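View pics/t14.png

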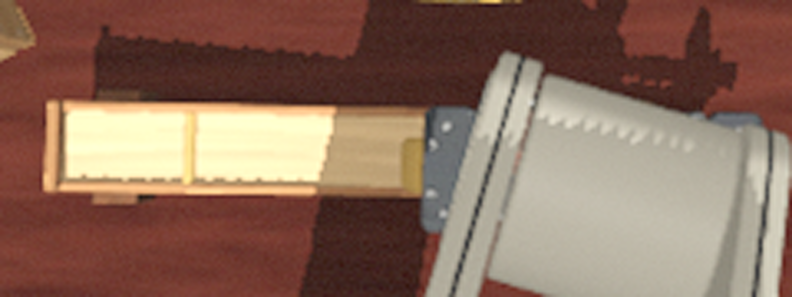

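```bash
cat > cx.py <<'E'
import sys
from h import *
p=np.array([519.9,16.7,43.7,-1.591]);Rm=laneR(p[3])
def cx(u,v):
    f=lambda q: proj("side",p[:3]+Rm@np.array([q[0],q[1],60.]))[0]-np.array([220+u/3,170+v/3])
    return least_squares(f,[0,-17.]).x
for a in sys.argv[1:]:
    print(a,cx(*map(float,a.split(","))).round(1))
E
python3 cx.py 350,361 408,332 437,318 468,297 479,288; python3 st.py
```

```text
350,361 [-49.7 -16.5]
408,332 [ -2.1 -20.6]
437,318 [ 23.1 -23.2]
468,297 [ 58.7 -22. ]
479,288 [ 73.9 -20.5]
t 13.65 ee [ 517.21 -119.35  149.08] F [0.72 0.16 0.32] w 0.5
tool x [ 0.999 -0.022  0.041] y [-0.021 -1.    -0.016] z [ 0.041  0.015 -0.999]
tip lane [126.46   0.76 100.02]
```

```bash
for i in 1 2; do python3 -m crank '[{"travel":[0,0.05,0.005],"turn":0},{"travel":[0,0.05,0.005],"turn":0}]' | grep -E "ee_pos|ft_f"; done; python3 sp.py 15
```

```text
ee_pos: [517.1, -124.4, 148.5]
ft_force: [0.0, 0.4, -0.1]
ee_pos: [517.0, -129.7, 147.8]
ft_force: [-0.1, -0.6, -0.7]
```

View pics/c15.png

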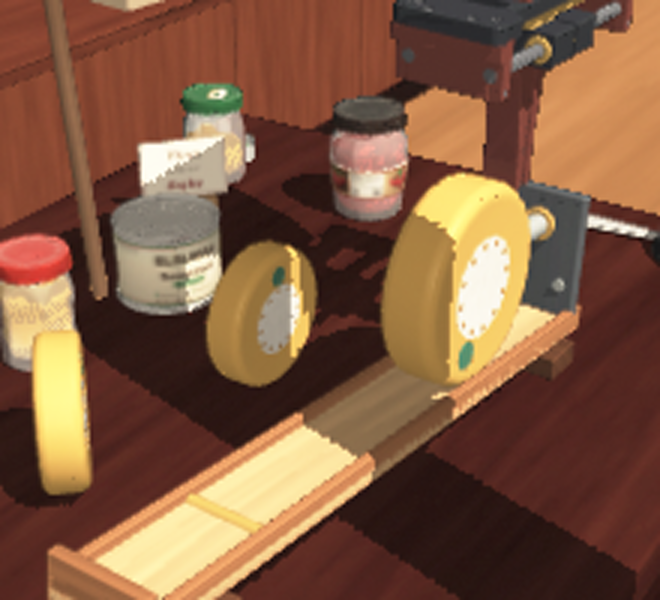

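```bash
python3 -m crank '[{"travel":[0,0.04,0],"turn":0},{"travel":[0,0,-0.2],"turn":0},{"travel":[0,0,-0.4],"turn":0},{"travel":[0,0,-0.6],"turn":0},{"travel":[0,-0.2,-0.2],"turn":0},{"travel":[0,-0.5,0],"turn":0},{"travel":[0,-0.6,0],"turn":0},{"travel":[0,-0.6,0],"turn":0},{"travel":[0,-0.6,0],"turn":0},{"travel":[0,-0.5,0],"turn":0},{"travel":[0,-0.2,0],"turn":0},{"travel":[0,0,0],"turn":0}]'; python3 st.py;python3 sp.py 16;python3 - <<'E'
from h import *
t=imaging.get_image("wrist");cv2.imwrite("pics/w16.png",t)
E
```

```text
t: 15.3
ee_pos: [516.5, 35.3, 225.5]
orientation: [-3.124, 0.036, -0.068]
ft_force: [0.5, -0.3, -0.2]
width: 0.5
t 15.3 ee [516.53  35.32 225.53] F [ 0.51 -0.31 -0.18] w 0.5
tool x [ 0.999 -0.023  0.043] y [-0.023 -1.    -0.017] z [ 0.044  0.016 -0.999]
tip lane [-35.05  -3.01 160.66]
```

View pics/c16.png

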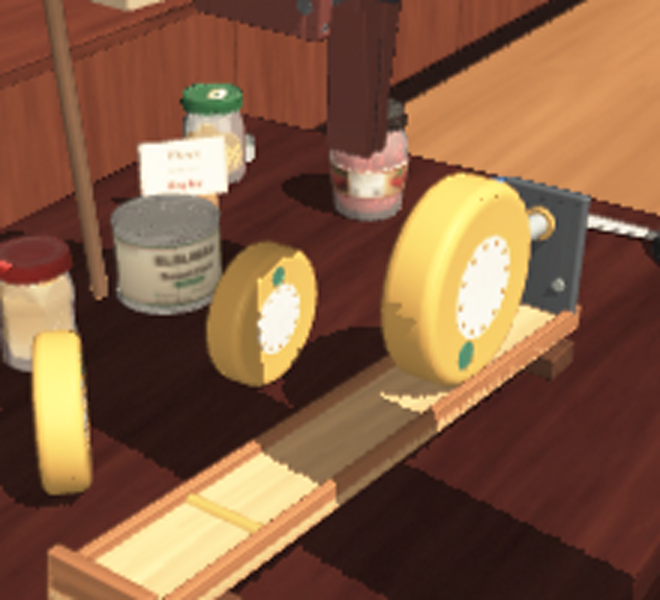

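View pics/w16.png

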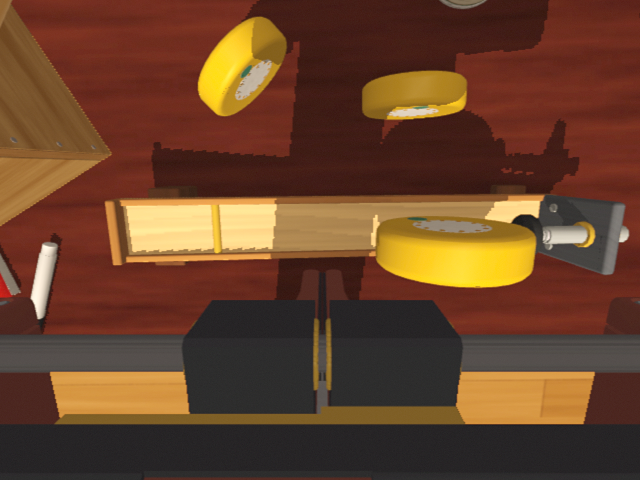

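```bash
python3 -m crank '[{"travel":[0,0.05,0.4],"turn":0},{"travel":[0,0,0.6],"turn":0},{"travel":[0,0,0.6],"turn":0},{"travel":[0,0,0.4],"turn":0},{"travel":[0,0,0.1],"turn":0},{"travel":[0,0,0],"turn":0},{"travel":[0,0,0],"turn":0}]'; python3 st.py
```

```text
t: 16.1
ee_pos: [523.5, 25.8, 119.0]
orientation: [-3.125, 0.051, -0.074]
ft_force: [-0.8, -0.2, 1.0]
width: 0.7
t 16.1 ee [523.47  25.78 118.96] F [-0.78 -0.16  0.96] w 0.7
tool x [ 0.998 -0.033  0.047] y [-0.032 -0.999 -0.016] z [ 0.048  0.014 -0.999]
tip lane [-15.03   4.19  55.56]
```

```bash
python3 -m crank '[{"travel":[-0.08,0,0.12],"turn":-0.1},{"travel":[-0.06,0,0.1],"turn":0},{"travel":[0,0.08,0],"turn":0},{"travel":[0,0,0],"turn":0}]'; python3 st.py; python3 sp.py 17
```

```text
t: 16.5
ee_pos: [517.9, 21.5, 109.5]
orientation: [-3.126, 0.034, -0.082]
ft_force: [-1.8, -0.6, 0.6]
width: 0.5
t 16.5 ee [517.93  21.52 109.49] F [-1.78 -0.57  0.55] w 0.5
tool x [ 0.998 -0.022  0.053] y [-0.022 -1.    -0.015] z [ 0.053  0.014 -0.999]
tip lane [-9.74 -1.17 46.58]
```

View pics/c17.png

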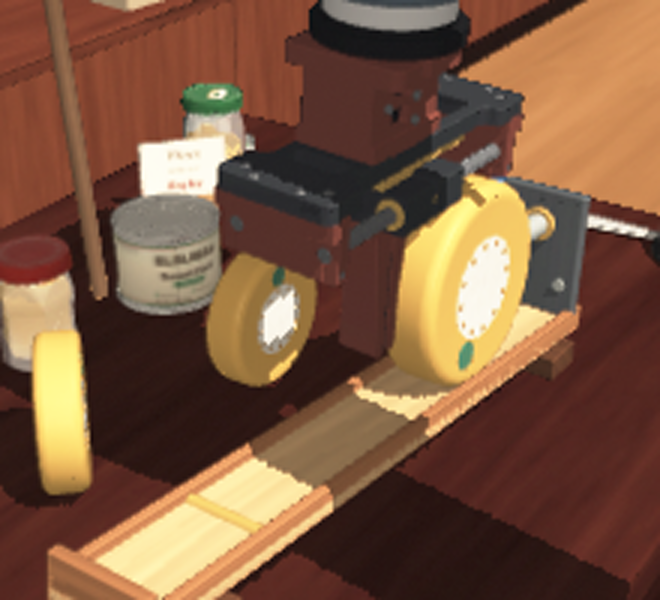

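```bash
for i in 1 2 3 4; do python3 -m crank '[{"travel":[0,0.035,0],"turn":0}]' | grep -E "ee_pos|ft_f"; done
```

```text
ee_pos: [518.0, 20.0, 109.7]
ft_force: [0.2, -0.7, -0.2]
ee_pos: [518.2, 18.1, 109.8]
ft_force: [-0.1, 0.0, -0.1]
ee_pos: [518.3, 16.2, 109.9]
ft_force: [0.2, 0.9, 0.9]
ee_pos: [518.3, 14.3, 110.0]
ft_force: [0.7, 1.2, 0.1]
```

```bash
for i in 1 2 3 4; do python3 -m crank '[{"travel":[0,0.025,0.002],"turn":0}]' | grep -E "ee_pos|ft_f"; done
```

```text
ee_pos: [518.3, 12.9, 109.8]
ft_force: [0.2, 0.7, -0.2]
ee_pos: [518.3, 11.5, 109.7]
ft_force: [-0.0, -0.0, 0.1]
ee_pos: [518.3, 10.1, 109.6]
ft_force: [-0.3, 0.1, -0.4]
ee_pos: [518.3, 8.8, 109.4]
ft_force: [-0.2, -0.0, -0.6]
```

```bash
for i in 1 2 3 4; do python3 -m crank '[{"travel":[0,0.02,0.001],"turn":0}]' | grep -E "ee_pos|ft_f"; done
```

```text
ee_pos: [518.3, 7.6, 109.4]
ft_force: [0.3, 0.2, 0.0]
ee_pos: [518.2, 6.6, 109.2]
ft_force: [0.1, 0.5, -0.4]
ee_pos: [518.2, 5.5, 109.2]
ft_force: [-0.4, 0.3, 0.9]
ee_pos: [518.2, 4.4, 109.1]
ft_force: [0.6, -0.0, -0.2]
```

```bash
for i in 1 2 3 4; do python3 -m crank '[{"travel":[0,0.02,0.001],"turn":0}]' | grep -E "ee_pos|ft_f"; done; python3 sp.py 18
```

```text
ee_pos: [518.1, 3.4, 109.0]
ft_force: [0.1, 0.1, 0.1]
ee_pos: [518.1, 2.3, 109.0]
ft_force: [-0.3, 0.5, 0.5]
ee_pos: [518.2, 1.3, 108.9]
ft_force: [-0.5, 2.3, 2.2]
ee_pos: [518.4, 0.5, 109.1]
ft_force: [0.0, 3.7, 0.7]
```

View pics/c18.png

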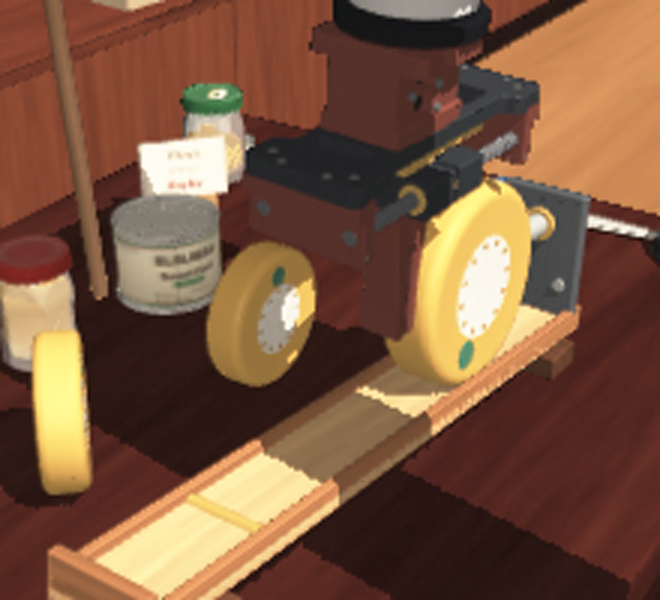

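```bash
for i in 1 2 3 4 5; do python3 -m crank '[{"travel":[0,0.02,0.003],"turn":0}]' | grep -E "ee_pos|ft_f"; done
```

```text
ee_pos: [518.6, -0.3, 109.0]
ft_force: [0.9, 4.4, 1.7]
ee_pos: [518.6, -1.0, 108.9]
ft_force: [0.7, 5.6, 2.0]
ee_pos: [518.7, -1.8, 108.8]
ft_force: [0.4, 5.7, 2.8]
ee_pos: [518.8, -2.4, 108.8]
ft_force: [-0.1, 6.5, 2.0]
ee_pos: [518.9, -3.0, 108.7]
ft_force: [-0.1, 8.3, 3.0]
```

```bash
python3 -m crank '[{"travel":[0,0.018,0.002],"turn":0}]' | grep -E "ee_pos|ft_f"; for i in 1 2 3; do python3 -m crank '[{"travel":[0,0.009,0.001],"turn":0}]' | grep -E "ee_pos|ft_f"; done
```

```text
ee_pos: [519.0, -3.4, 108.7]
ft_force: [0.4, 6.8, 2.7]
ee_pos: [518.9, -3.4, 108.7]
ft_force: [0.5, 6.4, 1.6]
ee_pos: [519.0, -3.4, 108.7]
ft_force: [0.5, 6.0, 3.0]
ee_pos: [519.0, -3.4, 108.7]
ft_force: [0.4, 7.2, 1.8]
```

```bash
python3 -m crank '[{"travel":[0,0.02,0.002],"turn":0},{"travel":[0,0.02,0.002],"turn":0}]' | grep -E "ee_pos|ft_f"; for i in 1 2 3 4; do python3 -m crank '[{"travel":[0,0.01,0.001],"turn":0},{"travel":[0,0.01,0.001],"turn":0},{"travel":[0,0.01,0.001],"turn":0}]' | grep -E "ee_pos|ft_f"; done; python3 sp.py 19
```

```text
ee_pos: [519.1, -4.2, 108.6]
ft_force: [-0.2, 8.4, 2.5]
ee_pos: [519.1, -4.2, 108.6]
ft_force: [-0.3, 6.7, 2.6]
ee_pos: [519.1, -4.2, 108.6]
ft_force: [-0.6, 7.0, 2.1]
ee_pos: [519.1, -4.2, 108.6]
ft_force: [-0.2, 7.5, 3.5]
ee_pos: [519.1, -4.2, 108.6]
ft_force: [0.3, 5.9, 1.7]
```

View pics/c19.png

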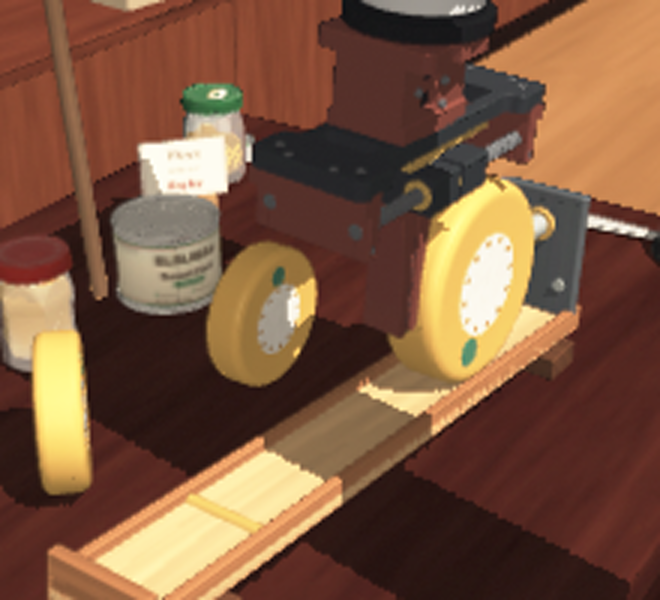

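Run:
```python
from h import *
a=cv2.imread("pics/side16.png");b=cv2.imread("pics/side19.png")
# track seal+label region 
f=lambda i:cv2.cvtColor(i,cv2.COLOR_BGR2GRAY)
cn=cv2.goodFeaturesToTrack(f(a)[240:300,370:392],20,0.05,3)+np.float32([370,240])
n,st,_=cv2.calcOpticalFlowPyrLK(f(a),f(b),cn,None,winSize=(11,11))
d=(n-cn)[st.ravel()==1].reshape(-1,2);print(np.c_[cn[st.ravel()==1].reshape(-1,2),d].round(2)); print(np.median(d,0))
p=np.array([519.9,16.7,43.7,-1.591]);Rm=laneR(p[3])
P=lambda x:proj("side",p[:3]+Rm@np.array([x,-20,60.]))[0]
print(P(81)-P(76))
```

```text
[[ 3.76e+02  2.84e+02  1.15e+00 -1.10e+00]
 [ 3.74e+02  2.92e+02  1.10e+00 -1.23e+00]
 [ 3.73e+02  2.98e+02  1.15e+00 -1.15e+00]
 [ 3.77e+02  2.81e+02  1.18e+00 -1.12e+00]
 [ 3.87e+02  2.66e+02  1.16e+00 -6.50e-01]
 [ 3.88e+02  2.59e+02  1.28e+00 -8.50e-01]
 [ 3.78e+02  2.57e+02  1.11e+00 -8.50e-01]
 [ 3.73e+02  2.72e+02  1.11e+00 -1.38e+00]
 [ 3.85e+02  2.51e+02  1.17e+00 -9.70e-01]
 [ 3.74e+02  2.78e+02  1.12e+00 -1.15e+00]
 [ 3.81e+02  2.79e+02  1.30e+00 -1.02e+00]
 [ 3.84e+02  2.73e+02  1.28e+00 -9.90e-01]
 [ 3.81e+02  2.52e+02  1.11e+00 -9.00e-01]
 [ 3.88e+02  2.54e+02  1.25e+00 -9.10e-01]
 [ 3.74e+02  2.64e+02  1.19e+00 -1.36e+00]
 [ 3.90e+02  2.85e+02  2.50e-01 -1.80e-01]
 [ 3.87e+02  2.69e+02  1.17e+00 -7.70e-01]
 [ 3.81e+02  2.92e+02  7.90e-01 -7.60e-01]
 [ 3.77e+02  2.93e+02  1.08e+00 -1.17e+00]
 [ 3.73e+02  2.87e+02  1.09e+00 -1.13e+00]]
[ 1.1472931 -1.0061646]
[ 1.42673231 -0.8802306 ]
```

```bash
python3 -m crank '[{"travel":[0,0.022,0.002],"turn":0},{"travel":[0,0.022,0.002],"turn":0}]' | grep -E "ee_pos|ft_f"; for i in 1 2 3 4; do python3 -m crank '[{"travel":[0,0.011,0.001],"turn":0},{"travel":[0,0.011,0.001],"turn":0},{"travel":[0,0.011,0.001],"turn":0}]' | grep -E "ee_pos|ft_f"; done
```

```text
ee_pos: [519.2, -5.0, 108.6]
ft_force: [-0.4, 8.6, 2.5]
ee_pos: [519.2, -5.0, 108.6]
ft_force: [-0.2, 8.0, 2.7]
ee_pos: [519.2, -5.0, 108.7]
ft_force: [0.2, 6.5, 2.6]
ee_pos: [519.2, -5.0, 108.6]
ft_force: [0.8, 7.4, 2.9]
ee_pos: [519.2, -5.0, 108.7]
ft_force: [1.0, 7.9, 2.1]
```

```bash
for i in 1 2 3 4 5; do python3 -m crank '[{"travel":[0,0.003,0.001],"turn":0},{"travel":[0,0.003,0.001],"turn":0}]' | grep -E "ee_pos|ft_f"; done
```

```text
ee_pos: [519.2, -4.8, 108.6]
ft_force: [-0.8, 3.8, 2.1]
ee_pos: [519.2, -4.9, 108.6]
ft_force: [-0.4, 5.8, 2.4]
ee_pos: [519.2, -4.9, 108.6]
ft_force: [-0.5, 5.8, 2.1]
ee_pos: [519.3, -4.9, 108.6]
ft_force: [-0.7, 5.6, 3.5]
ee_pos: [519.3, -4.9, 108.6]
ft_force: [-0.2, 4.6, 3.0]
```

Static friction is holding it, so I'll ease back in small steps.

```bash
for i in 1 2 3 4 5 6; do python3 -m crank '[{"travel":[0,-0.006,0],"turn":0},{"travel":[0,-0.004,0],"turn":0}]' | grep -E "ee_pos|ft_f"; done
```

```text
ee_pos: [519.0, -4.6, 108.5]
ft_force: [-0.3, 4.7, 1.0]
ee_pos: [518.9, -4.3, 108.3]
ft_force: [-0.6, 2.8, 0.4]
ee_pos: [518.7, -3.9, 108.1]
ft_force: [0.3, 3.0, -0.1]
ee_pos: [518.5, -3.6, 108.0]
ft_force: [-0.1, 2.2, -0.1]
ee_pos: [518.4, -3.1, 107.9]
ft_force: [-0.8, 2.0, 0.8]
ee_pos: [518.3, -2.7, 107.9]
ft_force: [-1.4, 2.0, -0.6]
```

```bash
for i in 1 2 3 4 5 6 7 8; do python3 -m crank '[{"travel":[0,-0.006,0],"turn":0},{"travel":[0,-0.006,0],"turn":0}]' | grep -E "ee_pos|ft_f"; done; python3 sp.py 20
```

```text
ee_pos: [518.3, -2.2, 107.9]
ft_force: [-1.3, 1.5, -0.6]
ee_pos: [518.3, -1.6, 107.9]
ft_force: [-0.2, 1.6, -1.8]
ee_pos: [518.3, -1.1, 107.9]
ft_force: [-0.2, 0.7, -0.6]
ee_pos: [518.4, -0.5, 108.0]
ft_force: [-0.0, 1.4, 0.1]
ee_pos: [518.5, 0.1, 108.1]
ft_force: [-0.4, 0.4, 0.2]
ee_pos: [518.6, 0.7, 108.2]
ft_force: [-0.7, 0.2, 0.4]
ee_pos: [518.7, 1.2, 108.2]
ft_force: [1.0, -1.3, -0.3]
ee_pos: [518.8, 1.8, 108.3]
ft_force: [0.2, -0.1, -0.4]
```

View pics/c20.png

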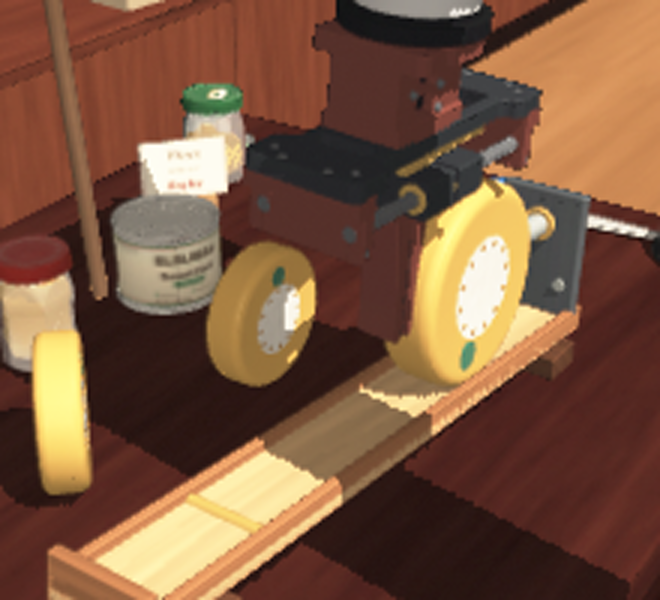

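```bash
python3 -m crank '[{"travel":[0,-0.01,0],"turn":0},{"travel":[0,-0.01,0],"turn":0},{"travel":[0,-0.01,0],"turn":0},{"travel":[0,-0.01,0],"turn":0},{"travel":[0,-0.02,0],"turn":0},{"travel":[0,-0.03,0],"turn":0},{"travel":[0,-0.1,0],"turn":0},{"travel":[0,-0.2,0],"turn":0},{"travel":[0,-0.3,0],"turn":0},{"travel":[0,-0.3,0],"turn":0},{"travel":[0,0,-0.2],"turn":0},{"travel":[0,0,0],"turn":0}]'; python3 sp.py 21; python3 -m crank '[{"travel":[0,0,0],"turn":0},{"travel":[0,0,0],"turn":0},{"travel":[0,0,0],"turn":0},{"travel":[0,0,0],"turn":0},{"travel":[0,0,0],"turn":0}]' >/dev/null; python3 sp.py 22;  python3 - <<'E'
from h import *
t=imaging.get_image("wrist");cv2.imwrite("pics/w22.png",t)
f=lambda k:cv2.cvtColor(cv2.imread(f"pics/side{k}.png"),cv2.COLOR_BGR2GRAY)
for a,b in ((21,22),(16,22)):
    cn=cv2.goodFeaturesToTrack(f(a)[240:300,370:392],20,0.05,3)+np.float32([370,240])
    n,st,_=cv2.calcOpticalFlowPyrLK(f(a),f(b),cn,None,winSize=(11,11)); print(np.median((n-cn)[st.ravel()==1].reshape(-1,2),0))
E
```

```text
t: 27.0
ee_pos: [519.4, 55.0, 121.3]
orientation: [-3.097, 0.041, -0.084]
ft_force: [0.5, -0.0, -0.4]
width: 0.7
[0.00082397 0.00112915]
[ 0.11973572 -0.03303528]
```

View pics/c22.png

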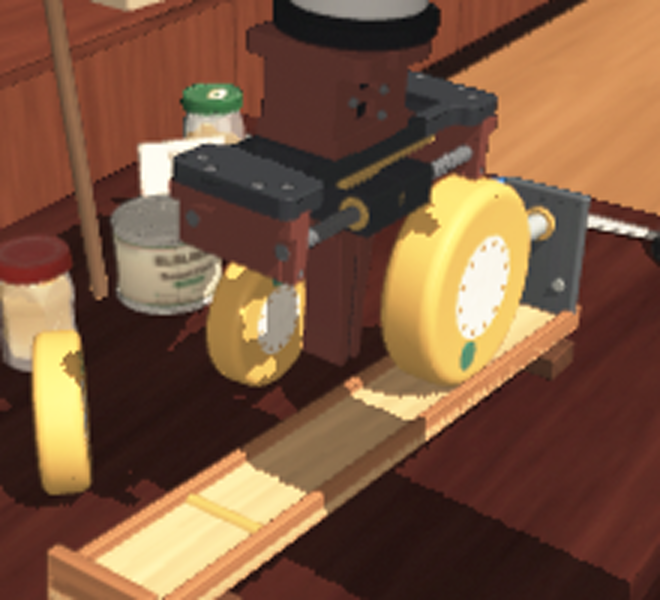

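View pics/w22.png

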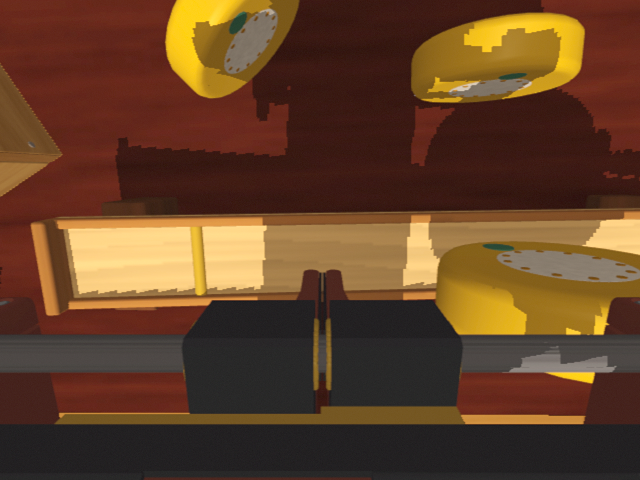

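```bash
python3 -c "
from workcell import workorder
print(workorder.close_job())"
```

```text
the job is handed in; nothing more can be done
None
```

I rolled the cheese over the brass bar with closed fingertips pressed on its top, then let it follow the fingertip down the lane to the buffer. I pressed it home from behind, eased off slowly and handed the job in at about 27.5 s. No verdict was reported.

- **Rolling:** Over the bar the fingertips pressed with about 4–13 N. My first touch peaked at about 16 N, under the 25 N limit. The seal turned in step with the travel, about 190° over about 215 mm, so the cheese rolled rather than slid. It moved at about 40–45 mm/s down the lane.
- **Pressing:** The finger advanced about 6 mm after first touching the cheese. Tracking the cheese's face in the images gave about 4.5 mm of buffer give, plus 0.8 mm after one further push. That puts the buffer at about 5–6 N, held for over 2 s, with 6–9 N of total push measured at the wrist.
- **One disagreement:** The finger travel and the image tracking differ by about 1–1.5 mm on how far the buffer gave. A force balance that counts rim friction could put the buffer force as low as about 3.5 N in the first hold. I therefore pushed a little further and held again before easing off.
- **Last checks:** The cheese stands upright on its rim between the lips, within about 0.5 mm of where it first rested against the buffer. It did not move between two pictures 0.5 s apart. The fingers are about 55 mm away from the cheese.
- **Not measured:** I could not measure the light contact force between cheese and buffer. I inferred it from the cheese's position and the slope. I saw no movement of the jars or the tin in the side pictures, but took no measurement.

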